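# Close the press's spring ejector unit with its keyhole keeper

## Robot

A 6-joint arm with a two-finger parallel gripper is mounted at the origin on the work surface. World frame = base frame: x ahead of the robot, y to its left, z up, the work surface at z = 0. Lengths are in m, angles in rad, forces in N, time in s.
With the tool pointing down it reaches from about 0.3 to 0.85 m from the base axis. Payload 5.4 kg.
Tool frame: the origin (TCP) lies midway between the tips of the shut fingers; the grasp point (between the pads) lies 19 mm behind it; z points along the fingers, x is the direction in which the jaws open and shut, and the axes are right-handed (so a half turn about z gives the same grasp; the last joint's range is limited). The gripper opens to 85 mm and grips with 20 to 120 N. Pads are 22 mm wide; open, the fingers measure 114 mm over their backs; the gripper's body (76 mm by 85 mm) begins 54 mm behind the grasp point. The pads swing forward as they close: fully open they stand 13 mm farther back than shut.
Start: joints at [1.052, 0.158, 1.597, -0, 1.386, -0.21], TCP at [0.175, 0.548, 0.231] pointing down, gripper open.
Joint ranges: [-2.91, 2.91], [-0.94, 2.29], [0.18, 2.7], [-1.29, 4.43], [0.17, 2.64], [-3, 3]. Speed limits (rad/s): [2.57, 2.57, 3.14, 3.14, 3.14, 3.14].

## Interface

Orientations are given as a unit quaternion [x, y, z, w].
In Python, from station import robot gives the robot as it stands. The module is installed in compiled form; this text tells all that it offers.
- The arm moves only by the tool play_rows, never from a script. Its argument "increments" is a list of rows, each a list of 4 numbers: the shift along the tool's x, y, z each as a share of 40 mm, from -1 to 1, then the turn about the tool's z as a share of 0.12 rad, from -1 to 1. In form: [[dx, dy, dz, roll], ...]. A call has 1 to 12 rows; each row shifts and turns the pose as measured when the row begins, along the tool's axes as they then stand; what a row does not reach is not made up. A row lasts 1/10 s, in which the tool goes at most 50 mm and 8.59 degrees, less where a joint would pass 70% of its speed; a pose out of reach is approached as far as the arm can. A call with a number of a shift or a turn outside -1 to 1 is refused whole. A call with a gripper value outside its range is refused whole. "claw" is the opening, from -1 (shut) to 1 (fully open), set as the call begins (left out, the last holds). The fingers move at their own pace and stop on an object; the grip force is fixed at half the most. Time passes only in rows, so rows that do not move let the fingers close. It gives the time, the measured TCP pose, the force and the opening at its end, in the units of the state.
- robot.state(): the state, without advancing time (a new reading comes with each control period).
- robot.grab_frame(name): name is "scene" or "top"; returns (picture, depth): 480x640x3 uint8, blue, green, red; 480x640 float32, m along the optical axis (not along the pixel's ray), 0 where there is no reading.
- robot.camera_model(name): a dict with "mtx" (3x3 intrinsics, pixels), "eye" and "orientation" of the camera in the world. Camera axes: x right, y up, looking along -z (the intrinsics and any distortion apply to the point x, -y, -z); pixel columns grow to the right and rows downward; lengths in m; the calibration is good to about 2 mm. A picture is of the moment at which its call begins. camera_model takes no time and is no camera call.
- robot.hand_in(): hands the job in, once; it reports no verdict.
The state is a dict: "clock": time; "joint_positions": joint angles; "qvel": joint speeds; "joint_efforts": joint torques, N m; "eef_pos": TCP position; "ee_rot": TCP orientation; "wrist_force": force on the tool from outside, world axes, zero at the start; "torque": the same for the moment, N m; "gripper_width": opening from 0.0 (shut) to 1.0 (fully open).
Only numpy, scipy, OpenCV 4.12 (cv2) and the standard library are available. Lean on these libraries where they do the work, as an engineer would, in place of code of your own. Each camera call takes 0.05 s, during which the arm holds its last target.

## Task

Close up the spring ejector unit that is clamped in the vice: take the keyhole keeper plate by its lug, set it over the two shoulder studs, push the plunger fully home with it and, still pushing, slide it under the stud heads as far as it goes. Then let the spring lift it so that both heads sit in their sunk seats and the keeper stays there by itself, holding the plunger in. Feel your way and force nothing, as the studs bend easily, and leave the other things on the bench where they are.

Things in the scene. Friction and masses are not known exactly. Their poses are not given: they have to be found in the camera images.
- unit: Spring ejector unit, fixed: aluminium block 46 (x) x 100 (y) mm held in a grey cast-iron machine vice. Origin on the table under the plunger's axis, z up. The block's flat top (deck) is 74 mm above the origin. Vice jaws (x = +-23 to +-52 mm, along y) end 60 mm up; its screw handle reaches x = -115 mm. Only the plunger and two studs stand up from the deck.
- stud_a (a point): Centre of the top of a fixed steel shoulder stud, at y = +36 mm of the unit, 13.6 mm above the deck: round head 16 mm in diameter, 4 mm thick, its underside 9.6 mm above the deck; neck below it 8 mm in diameter.
- stud_b (a point): The same for the other stud, at y = -36 mm of the unit.
- plunger (a joint): How far the plunger is pushed into the block, m: 0 fully out (its top 12 mm above the deck), 0.012 fully in (top level with the deck). A spring pushes it out: about 5 N at the start of its travel, 0.6 N more per mm, about 12 N fully in.
- plunger_top (a point): Centre of the flat round top, 24 mm in diameter, of the steel plunger standing out of the deck midway between the studs.
- keeper: The keeper, loose: bare steel plate 44 (x) x 124 (y) x 8 mm, about 0.3 kg, lying flat, with an upright lug in the middle and two keyholes along its y, each a wide entry with a slot from it towards +y. Origin: centre of its underside, z up. Flat on the deck its top is 1.6 mm below the undersides of the stud heads; raised more, it cannot slide from entry to seat. It fits also turned by half a turn.
- keeper_entry (a point): Point on the keeper's underside midway between the two entries (keeper y = -11 mm); it is over the plunger's axis when both stud heads are in the entries. Entries: 19 x 19 mm right through, 1.5 mm to spare round a stud head, centred at keeper y = -47 and +25 mm. The slots are 11 mm wide and stop a stud neck 23.5 mm from the entry's centre.
- keeper_seat (a point): Point on the keeper's underside midway between the two seats (keeper y = +11 mm); over the plunger's axis when home. Seats: the plate's top sunk 3 mm round the slots' ends, for the stud heads, centred at keeper y = -25 and +47 mm, parted from the entries by full-height ridges 5 mm long. From entry to seat the plate moves 22 mm along its own -y; let go there, it rises to 4.6 mm above the deck.
- keeper_lug (a point): Centre of the keeper's lug, an upright block 12 (x) x 30 (y) x 26 mm, from the plate's top (8 mm) to 34 mm above the keeper's underside; this point is 21 mm above it.
- strap: Not needed: a plain steel clamping strap 42 x 120 x 10 mm with one long slot and no lug, lying flat. Origin at the centre of its underside.
- burin: Not needed: an engraving burin with a wooden handle, 150 mm long, 21 mm thick, lying along its x.
- blanks: Not needed: a stack of brass discs 38 mm in diameter, 15 mm high.
- stampbox: Not needed: an open black box 92 x 92 x 26 mm with a carved wooden stamp in it.
- hammer: Not needed: a small hammer 220 mm long lying along its x.
- bush: Not needed: a brass bush 34 mm in diameter, 22 mm high.
- folder: Not needed: a flat blue plastic folding stick 150 x 16 x 6 mm.
Not all that is in view belongs to the job. Leave any turquoise look-alike of the keeper alone. Of the things shaped like the unit, the aluminium one is meant.

How it is judged:
By the outcome, as a careful person would: the job done as asked, in the order asked, and still so for the second after the job is handed in, with the robot touching nothing.
It also fails if it takes over 72 s, if anything falls off the work surface, if the arm or the gripper's body presses on something with over 40 N, if the wrist force passes 120 N, or if a joint passes its speed limit or range.

## Working session

There is one attempt and no reset: what is moved stays moved. The work goes in short steps, Python scripts to look and compute and a tool call to move; the robot and the scene stay as the last step left them, time stands still between calls to the robot, and variables do not carry over. Pictures are saved under pics/ and viewed, and the job is handed in when it is done.

Besides the shell and the picture viewer there is one more tool, called after "Call:" in YAML: its name, and indented under it one key for each argument. play_rows: Moves the arm, as the interface text tells. Its arguments: {"type":"object","properties":{"increments":{"type":"array"},"claw":{"type":"number"}},"required":["increments"]}

```bash
mkdir -p pics; cat > h.py <<'E'
import numpy as np,cv2
from station import robot
from scipy.spatial.transform import Rotation as R
def cam(n):
    m=robot.camera_model(n); return np.array(m["mtx"]),np.array(m["eye"]),R.from_quat(m["orientation"]).as_matrix(),m
def ray(n,u,v):
    K,e,Q,m=cam(n); d=np.array([(u-K[0,2])/K[0,0],-(v-K[1,2])/K[1,1],-1.0]); return e,Q@d
def onz(n,u,v,z):
    e,d=ray(n,u,v); return e+d*(z-e[2])/d[2]
def world(n,dep):
    K,e,Q,m=cam(n); v,u=np.mgrid[0:480,0:640]
    d=np.stack([(u-K[0,2])/K[0,0],-(v-K[1,2])/K[1,1],-np.ones_like(u,float)],-1)
    return e+(d@Q.T)*dep[...,None]
def proj(n,p):
    K,e,Q,m=cam(n); c=Q.T@(np.array(p)-e); return K[0,2]+K[0,0]*c[0]/-c[2],K[1,2]-K[1,1]*c[1]/-c[2]
E
python3 - <<'E'
from h import *
for n in("scene","top"):
    p,d=robot.grab_frame(n); cv2.imwrite(f"pics/{n}0.png",p); np.savez(f"{n}0.npz",p=p,d=d); print(robot.camera_model(n))
print(robot.state())
E
```

```text
{'mtx': array([[458.65350575,   0.        , 318.00938895],
       [  0.        , 458.65350575, 232.84491664],
       [  0.        ,   0.        ,   1.        ]]), 'eye': array([1.24121176, 0.37510559, 0.61198403]), 'orientation': array([0.23163708, 0.40079038, 0.75573047, 0.46323082])}
{'mtx': array([[585.94880212,   0.        , 320.23632873],
       [  0.        , 585.94880212, 241.28537856],
       [  0.        ,   0.        ,   1.        ]]), 'eye': array([ 0.48880987, -0.00141175,  1.1468989 ]), 'orientation': array([-0.02268611,  0.01727718,  0.71604354, -0.69747293])}
{'clock': 0.1, 'joint_positions': array([ 1.05187653e+00,  1.58975236e-01,  1.59811998e+00, -9.06303722e-06,
        1.38623041e+00, -2.10143909e-01]), 'qvel': array([-0.00049173, -0.00099468, -0.00330457,  0.00212692,  0.00236447,
       -0.001047  ]), 'joint_efforts': array([-1.68127185e-04, -3.96989465e+01, -3.32337499e+01, -3.91758831e-04,
        4.17802818e-03, -2.87219166e-05]), 'eef_pos': array([0.17450385, 0.54729868, 0.23041459]), 'ee_rot': array([ 8.07431136e-01,  5.89961194e-01, -7.89054474e-04,  3.58069924e-04]), 'wrist_force': array([-0.77409113, -0.04551759, -0.0942952 ]), 'torque': array([ 0.00124214, -0.0291564 ,  0.04454874]), 'gripper_width': 1.0015318740943882}
```

View pics/top0.png

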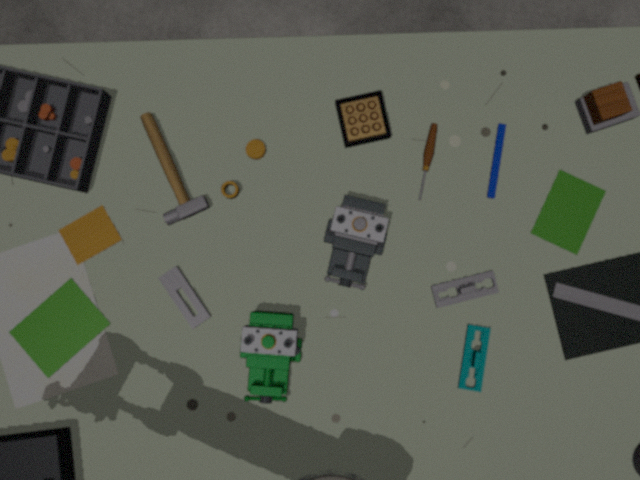

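View pics/scene0.png

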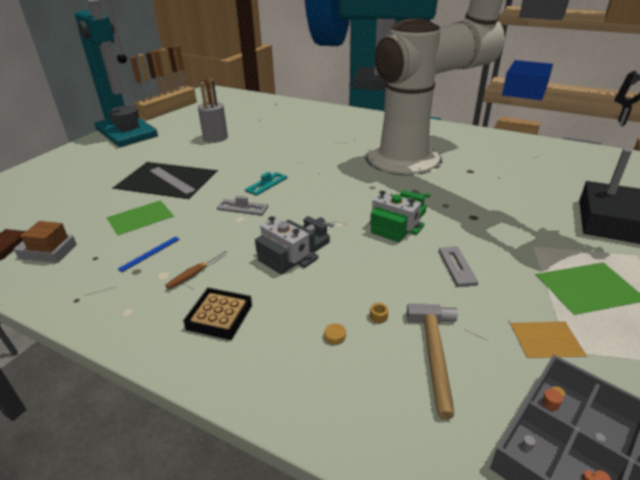

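Candidates for the unit are the grey vice at top (358,225) and the green vice at (269,342). For the keeper they are the bare steel plate at (464,287) and the turquoise one at (474,357). The grey vice and the bare steel plate fit the description. I'll confirm with enlarged crops.

```bash
python3 - <<'E'
from h import *
p=np.load("top0.npz")["p"]
a=cv2.resize(p[180:300,310:420],None,fx=4,fy=4,interpolation=2); b=cv2.resize(p[250:330,420:510],None,fx=4,fy=4,interpolation=2)
c=np.zeros((480,800,3),np.uint8); c[:480,:440]=a; c[:320,440:]=b
cv2.imwrite("pics/crop0.png",np.clip(c*1.6,0,255).astype(np.uint8))
E
```

```text
(no output)
```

View pics/crop0.png

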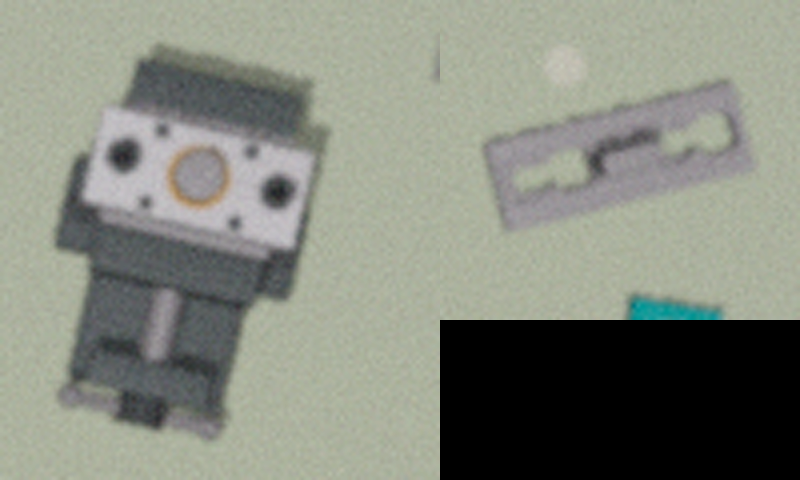

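The crops show the aluminium block in the dark grey vice, with two dark stud heads near (341,219) and (379,227), the plunger at (360,224) and the handle towards -x. The grey plate has a lug and wide entries to the right, with slots to the left. So keeper +y points towards world +y, as the unit's does. Now I'll measure.

```bash
python3 - <<'E'
from h import *
f=np.load("top0.npz");p,d=f["p"],f["d"]; W=world("top",d); g=cv2.cvtColor(p,6).astype(int)
# studs
def blob(mask,lo=5):
    n,l,s,c=cv2.connectedComponentsWithStats(mask.astype(np.uint8)); return [(s[i],c[i]) for i in range(1,n) if s[i,4]>=lo],l
x0,y0,x1,y1=328,205,392,242
m=np.zeros(g.shape,bool); m[y0:y1,x0:x1]=True
Z=W[...,2]
print("deck z",np.median(Z[212:235,345:352]), "table z",np.median(Z[320:340,320:360]))
for (s,c) in blob(m&(g<75),8)[0]: print(s,c,onz("top",*c,0.0876))
hsv=cv2.cvtColor(p,cv2.COLOR_BGR2HSV)
om=m&(hsv[...,1]>90)&(hsv[...,0]<25)
for (s,c) in blob(om,5)[0]: print("ring",s,c,onz("top",*c,0.074))
ys,xs=np.nonzero(om); print(cv2.minEnclosingCircle(np.c_[xs,ys].astype(np.float32)))
# deck block
dm=m&(Z>0.066)
print("deckpix",dm.sum(),cv2.minAreaRect(np.argwhere(dm)[:,::-1].astype(np.float32)))
# keeper
k=np.zeros(g.shape,bool); k[262:312,425:505]=True
bg=np.median(p[320:340,320:360].reshape(-1,3),0); print(bg,p[296,445])
sat=p[...,1].astype(int)-p[...,2]; sat2=p[...,1].astype(int)-(p[...,0].astype(int)+p[...,2])/2
km=k&(cv2.GaussianBlur(sat2.astype(np.float32),(3,3),0)<6)
print([ (tuple(s),c) for s,c in blob(km,20)[0]])
ct=max(cv2.findContours(km.astype(np.uint8),0,1)[0],key=cv2.contourArea); r=cv2.minAreaRect(ct); print(r)
bx=cv2.boxPoints(r); P=np.array([onz("top",*q,0.006) for q in bx]);print(P, np.linalg.norm(np.diff(P,axis=0),axis=1),P.mean(0))
lz=k&(Z>0.02); print("lug",lz.sum(),[(s,c,) for s,c in blob(lz,3)[0]]); print(W[lz].mean(0) if lz.any() else 0, Z[lz].max() if lz.any() else 0)
cv2.imwrite("pics/km.png",cv2.resize((km*120+lz*120).astype(np.uint8)[255:320,420:510],None,fx=6,fy=6,interpolation=0))
E
```

```text
deck z 0.0731495468956267 table z -0.0006130923038295544
[341 205  50  13 289] [370.00692042 208.47404844] [ 0.60609213 -0.08595641  0.0876    ]
[337 215   8   8  50] [340.62 218.32] [ 0.58958963 -0.03214319  0.0876    ]
[328 219  34  23 212] [336.98113208 235.57075472] [ 0.5584125  -0.02467792  0.0876    ]
[376 224   8   8  48] [379.04166667 227.5625    ] [ 0.57092049 -0.10123625  0.0876    ]
[384 232   3  10  14] [385.14285714 236.78571429] [ 0.55389237 -0.11173532  0.0876    ]
ring [353 226   5   5   6] [354.66666667 228.33333333] [ 0.57175024 -0.05778679  0.074     ]
((357.0, 228.0), 4.472236156463623)
deckpix 1364 ((360.10064697265625, 224.352783203125), (55.87529373168945, 25.06962013244629), 13.324530601501465)
[ 99. 112. 108.] [87 95 90]
[((np.int32(446), np.int32(262), np.int32(11), np.int32(10), np.int32(87)), array([450.75862069, 266.20689655])), ((np.int32(430), np.int32(269), np.int32(70), np.int32(40), np.int32(1506)), array([464.30411687, 288.72443559]))]
((464.5294494628906, 288.61767578125), (25.708772659301758, 66.69729614257812), 75.96376037597656)
[[ 0.46448978 -0.20231442  0.006     ]
 [ 0.49253414 -0.32878181  0.006     ]
 [ 0.44402759 -0.33875865  0.006     ]
 [ 0.41608298 -0.21259779  0.006     ]] [0.12953952 0.04952194 0.12921867] [ 0.45428362 -0.27061317  0.006     ]
lug 131 [(array([459, 285,  18,  10, 116], dtype=int32), array([467.44827586, 289.21551724]))]
[ 0.45807143 -0.2372163   0.16818756] 1.1468989036937682
```

View pics/km.png

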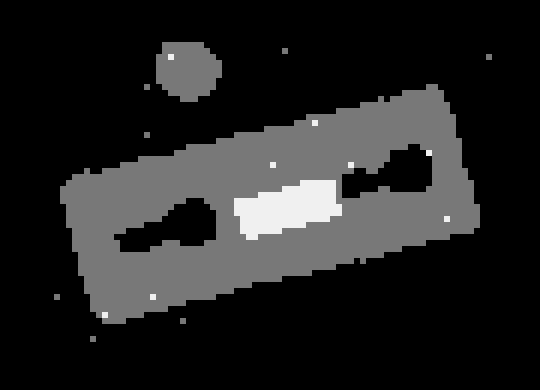

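```bash
python3 - <<'E'
from h import *
f=np.load("top0.npz");p,d=f["p"],f["d"]; W=world("top",d); Z=W[...,2]
print("holes on top plane .008 / lug .034")
sat2=cv2.GaussianBlur((p[...,1].astype(int)-(p[...,0].astype(int)+p[...,2])/2).astype(np.float32),(3,3),0)
m=(sat2<6).astype(np.uint8)
# lug
lz=np.zeros(m.shape,np.uint8); lz[283:297,457:480]=(Z[283:297,457:480]>0.02)
r=cv2.minAreaRect(np.argwhere(lz)[:,::-1].astype(np.float32)); print("lugrect",r)
q=np.array(np.argwhere(lz)[:,::-1]).mean(0); print("lug",q,onz("top",*q,0.034),"medZ",np.median(Z[lz>0]))
# outer edges subpixel by fitting lines to plate corners pix
cs=cv2.boxPoints(cv2.minAreaRect(max(cv2.findContours(m[262:312,425:505],0,1)[0],key=cv2.contourArea)))+[425,262]
print(cs)
# scene view depth: points above .02 around keeper and plate pts
f=np.load("scene0.npz");ps,ds=f["p"],f["d"]; V=world("scene",ds)
print("proj keeper",proj("scene",(.454,-.27,.03)),"unit",proj("scene",(.58,-.067,.087)))
near=np.hypot(V[...,0]-.454,V[...,1]+.27)<.08
l=near&(V[...,2]>.028)&(V[...,2]<.04); print("scene lug top",l.sum(),V[l].mean(0))
u=(np.hypot(V[...,0]-.58,V[...,1]+.067)<.07)&(V[...,2]>.08)&(V[...,2]<.1); print(u.sum(),V[u].mean(0))
cv2.imwrite("pics/sc0.png",np.clip(1.5*cv2.resize(ps[180:280,205:345],None,fx=5,fy=5,interpolation=2),0,255).astype(np.uint8))
# turquoise extents
hsv=cv2.cvtColor(p,cv2.COLOR_BGR2HSV); t=(hsv[...,0]>80)&(hsv[...,0]<100)&(hsv[...,1]>150); t[:310]=0
print("turq corners",[onz("top",*c,.008).round(3) for c in cv2.boxPoints(cv2.minAreaRect(np.argwhere(t)[:,::-1].astype(np.float32)))])
E
```

```text
holes on top plane .008 / lug .034
lugrect ((467.4117736816406, 289.1470642089844), (6.790997505187988, 16.73495864868164), 75.96376037597656)
lug [467.44827586 289.21551724] [ 0.45382961 -0.26945096  0.034     ] medZ 0.032672617607811705
[[429.05882978 284.23529625]
 [493.7647171  268.05882835]
 [500.00000763 293.00000191]
 [435.29412079 309.1764679 ]]
proj keeper (np.float64(240.73778837207925), np.float64(197.6138614415185)) unit (np.float64(282.27532729123305), np.float64(223.27147428093755))
scene lug top 47 [ 0.45441808 -0.267015    0.03233907]
148 [ 0.58093724 -0.06273889  0.08534303]
turq corners [array([0.197, 0.594, 0.008]), array([ 0.444, -0.554,  0.008]), array([ 0.322, -0.578,  0.008]), array([0.077, 0.564, 0.008])]
```

View pics/sc0.png

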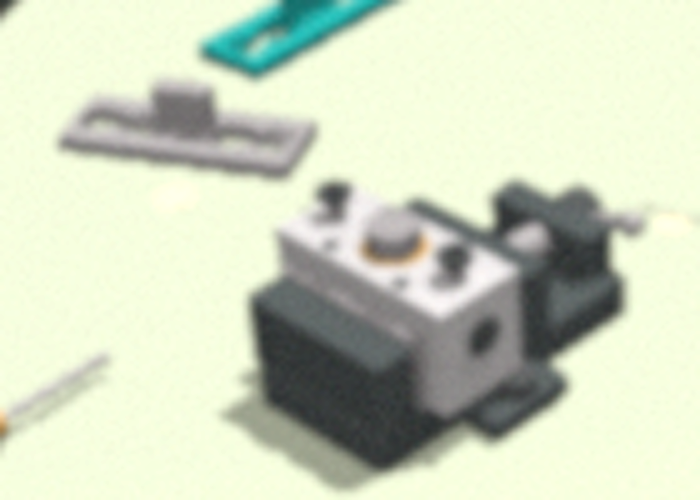

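Call:
play_rows:
  increments:
    - [0, 0, 0, 0.95]
    - [0, 0, 0, 0.95]
    - [0, 0, 0, 0.95]
    - [0, 0, 0, 0.95]
    - [0, 0, 0, 0.95]
    - [0, 0, 0, 0.95]
    - [0, 0, 0, 0.95]
    - [0, 0, 0, 0.95]
    - [0, 0, 0, 0.95]
    - [0, 0, 0, 0]
  claw: -0.1

```text
clock: 1.1
eef_pos: [0.1726, 0.544, 0.2242]
ee_rot: [0.995, 0.097, -0.004, 0.006]
wrist_force: [0.1, -0.8, -0.3]
gripper_width: 0.451
```

Call:
play_rows:
  increments:
    - [0.1, 0.9, 0, 0]
    - [0.1, 0.9, 0, 0]
    - [0.1, 0.9, 0, 0]
    - [0.1, 0.9, 0, 0]
    - [0.1, 0.9, 0, 0]
    - [0.1, 0.9, 0, 0]
    - [0.1, 0.9, 0, 0]
    - [0.1, 0.9, 0, 0]
    - [0.1, 0.9, 0, 0]
    - [0.1, 0.9, 0, 0]
    - [0, 0, 0, 0]

```text
clock: 2.2
eef_pos: [0.2884, 0.1871, 0.2243]
ee_rot: [0.993, 0.116, -0.004, 0.007]
wrist_force: [0.0, 0.9, -0.6]
gripper_width: 0.455
```

```bash
cat >> h.py <<'E'
def rel(t,head=None):
    s=robot.state(); M=R.from_quat(s["ee_rot"]).as_matrix(); dv=M.T@(np.array(t)-s["eef_pos"])
    h=np.degrees(np.arctan2(M[1,0],M[0,0])); tilt=np.degrees(np.arccos(-M[2,2]))
    print("pos",s["eef_pos"].round(4),"d mm",(dv*1000).round(1),"units",(dv/.04).round(2),"head",h.round(2),"tilt",tilt.round(2),"zax",M[:,2].round(4),"F",s["wrist_force"].round(2),"T",s["torque"].round(3),"w",round(s["gripper_width"],3),"t",s["clock"])
    if head is not None: print("roll units",((h-head)*np.pi/180/.12).round(3))
E
python3 -c "
from h import *
rel((.454,-.2685,.12),12.5)"
```

```text
pos [0.2884 0.1871 0.2243] d mm [ 57.4 480.  110.2] units [ 1.44 12.    2.76] head 13.3 tilt 0.98 zax [-0.0071 -0.0156 -0.9999] F [ 0.04  0.88 -0.56] T [-0.001  0.003 -0.002] w 0.455 t 2.2
roll units 0.116
```

Call:
play_rows:
  increments:
    - [0.1, 0.5, 0, 0]
    - [0.12, 0.9, 0, 0]
    - [0.12, 0.9, 0, 0]
    - [0.12, 0.9, 0, 0]
    - [0.12, 0.9, 0, 0]
    - [0.12, 0.9, 0, 0]
    - [0.12, 0.9, 0, 0]
    - [0.12, 0.9, 0, 0]
    - [0.12, 0.9, 0, 0]
    - [0.12, 0.9, 0, 0]
    - [0.1, 0.5, 0, 0]
    - [0, 0.1, 0, 0]

```text
clock: 3.4
eef_pos: [0.4337, -0.1641, 0.2259]
ee_rot: [0.991, 0.134, -0.003, 0.004]
wrist_force: [-0.0, 0.0, 0.1]
gripper_width: 0.447
```

```bash
python3 -c "
from h import *
rel((.454,-.2685,.12),12.5)"
```

```text
pos [ 0.4337 -0.1641  0.2259] d mm [ -7.4 105.2 106.7] units [-0.18  2.63  2.67] head 15.4 tilt 0.6 zax [-0.0052 -0.0091 -0.9999] F [-0.02  0.03  0.1 ] T [-0.042 -0.022 -0.015] w 0.447 t 3.4
roll units 0.422
```

Call:
play_rows:
  increments:
    - [0, 0.5, 0.5, 0.15]
    - [-0.05, 0.7, 0.7, 0.15]
    - [-0.05, 0.7, 0.7, 0.15]
    - [-0.05, 0.5, 0.5, 0]
    - [0, 0.2, 0.2, 0]
    - [0, 0, 0, 0]

```text
clock: 4.0
eef_pos: [0.4557, -0.2637, 0.12]
ee_rot: [0.994, 0.114, -0.002, 0.003]
wrist_force: [-0.0, 0.5, -0.1]
gripper_width: 0.45
```

```bash
python3 -c "
from h import *
rel((.454,-.2685,.06),12.5)"
```

```text
pos [ 0.4557 -0.2637  0.12  ] d mm [-2.5  4.  60.1] units [-0.06  0.1   1.5 ] head 13.06 tilt 0.38 zax [-0.0031 -0.0059 -1.    ] F [-0.05  0.46 -0.08] T [ 0.022 -0.02  -0.026] w 0.45 t 4.0
roll units 0.081
```

Call:
play_rows:
  increments:
    - [0, 0.03, 0.4, 0.04]
    - [-0.03, 0.03, 0.6, 0.04]
    - [-0.03, 0.03, 0.4, 0]
    - [0, 0, 0.1, 0]
    - [0, 0, 0, 0]

```text
clock: 4.5
eef_pos: [0.4579, -0.2635, 0.0647]
ee_rot: [0.994, 0.113, 0.001, 0.005]
wrist_force: [0.1, 0.2, 0.0]
gripper_width: 0.455
```

```bash
python3 -c "
from h import *
rel((.454,-.2685,.012),12.5)
for n in ('scene','top'):
    p,d=robot.grab_frame(n); np.savez(n+'1.npz',p=p,d=d)
    u,v=map(int,proj(n,(.454,-.2685,.03))); c=p[max(0,v-60):v+60,max(0,u-65):u+65]
    cv2.imwrite(f'pics/{n}1.png',np.clip(1.5*cv2.resize(c,None,fx=5,fy=5),0,255).astype(np.uint8))
"
```

```text
pos [ 0.4579 -0.2635  0.0647] d mm [-5.   3.5 52.7] units [-0.13  0.09  1.32] head 12.98 tilt 0.54 zax [ 0.003  -0.0089 -1.    ] F [0.08 0.24 0.05] T [-0.042 -0.008 -0.023] w 0.455 t 4.5
roll units 0.069
```

View pics/scene1.png

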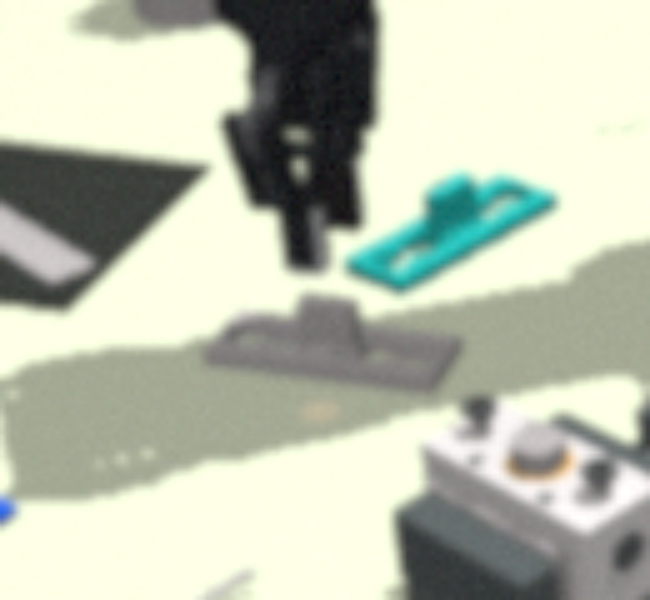

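View pics/top1.png

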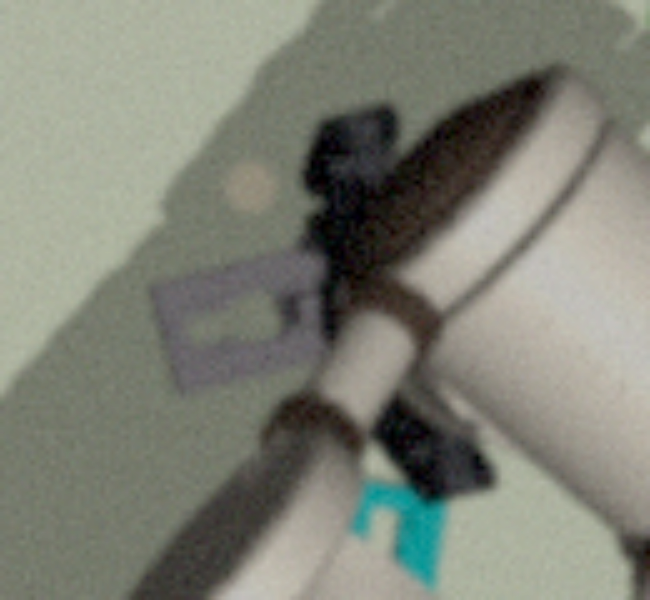

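Call:
play_rows:
  increments:
    - [-0.08, 0.05, 0.2, 0.04]
    - [-0.06, 0.05, 0.2, 0.03]
    - [-0.02, 0, 0.2, 0]
    - [0, 0, 0.2, 0]
    - [0, 0, 0.1, 0]
    - [0, 0, 0, 0]

```text
clock: 5.2
eef_pos: [0.4539, -0.2713, 0.0285]
ee_rot: [0.994, 0.108, 0.003, 0.007]
wrist_force: [-0.2, -0.4, 0.0]
gripper_width: 0.452
```

```bash
python3 -c "
from h import *
rel((.454,-.2685,.012),12.5)"
```

```text
pos [ 0.4539 -0.2713  0.0285] d mm [ 0.7 -2.9 16.5] units [ 0.02 -0.07  0.41] head 12.44 tilt 0.82 zax [ 0.0068 -0.0125 -0.9999] F [-0.18 -0.35  0.03] T [ 0.054  0.003 -0.031] w 0.452 t 5.2
roll units -0.008
```

Call:
play_rows:
  increments:
    - [0, -0.05, 0.2, 0]
    - [0.0, 0, 0.1, 0]
    - [0, 0, 0, 0]

```text
clock: 5.5
eef_pos: [0.4535, -0.2693, 0.0154]
ee_rot: [0.994, 0.108, 0.003, 0.007]
wrist_force: [-0.3, 0.0, 1.4]
gripper_width: 0.448
```

```bash
python3 -c "
from h import *
rel((.454,-.2685,.012),12.5)
s=robot.state();print(s['joint_positions'],s['qvel'])
robot.grab_frame('top')
rel((.454,-.2685,.012),12.5)
s=robot.state();print(s['joint_positions'],s['qvel'])"
```

```text
pos [ 0.4535 -0.2693  0.0154] d mm [ 0.6 -0.7  3.4] units [ 0.02 -0.02  0.08] head 12.45 tilt 0.81 zax [ 0.0067 -0.0124 -0.9999] F [-0.26  0.03  1.41] T [ 0.01  -0.004 -0.033] w 0.448 t 5.5
roll units -0.008
[-0.76254295  0.31233917  1.88836354 -0.00534818  0.92748277 -0.97656973] [0.00223872 0.0022009  0.00276251 0.00158249 0.00154392 0.00134371]
pos [ 0.4536 -0.2693  0.0155] d mm [ 0.6 -0.7  3.5] units [ 0.01 -0.02  0.09] head 12.44 tilt 0.81 zax [ 0.0068 -0.0124 -0.9999] F [-0.27  0.76 -0.01] T [ 0.031  0.003 -0.024] w 0.447 t 5.55
roll units -0.008
[-0.76254454  0.31201892  1.88829684 -0.00530633  0.92782951 -0.9765653 ] [ 0.00037716 -0.01018408 -0.00919582  0.00077662  0.0046999  -0.00088417]
```

Call:
play_rows:
  increments:
    - [0.01, -0.02, 0.08, 0]
    - [0, 0, 0, 0]

```text
clock: 5.75
eef_pos: [0.4541, -0.2685, 0.0124]
ee_rot: [0.994, 0.108, 0.003, 0.007]
wrist_force: [-0.2, 0.5, -0.1]
gripper_width: 0.449
```

Call:
play_rows:
  increments:
    - [0, 0, 0, 0]
    - [0, 0, 0, 0]
    - [0, 0, 0, 0]
    - [0, 0, 0, 0]
    - [0, 0, 0, 0]
    - [0, 0, 0, 0]
  claw: -1

```text
clock: 6.35
eef_pos: [0.4544, -0.2688, 0.0129]
ee_rot: [0.994, 0.108, 0.003, 0.007]
wrist_force: [-0.2, 0.2, -1.0]
gripper_width: 0.122
```

```bash
python3 -c "
from h import *
rel((.454,-.2685,.012),12.5)"
```

```text
pos [ 0.4544 -0.2688  0.0129] d mm [-0.3 -0.4  0.9] units [-0.01 -0.01  0.02] head 12.46 tilt 0.89 zax [ 0.0079 -0.0135 -0.9999] F [-0.16  0.16 -0.98] T [ 0.008  0.04  -0.088] w 0.122 t 6.35
roll units -0.006
```

Call:
play_rows:
  increments:
    - [0, 0, -0.15, 0]
    - [0, 0, -0.25, 0]
    - [0, 0, -0.25, 0]
    - [0, 0, -0.25, 0]
    - [0, 0, -0.15, 0]
    - [0, 0, 0, 0]
    - [0, 0, 0, 0]

```text
clock: 7.05
eef_pos: [0.4532, -0.2673, 0.0582]
ee_rot: [0.994, 0.108, 0.003, 0.006]
wrist_force: [0.3, -0.2, -4.3]
gripper_width: 0.125
```

```bash
python3 -c "
from h import *
rel((.58,-.067,.15),-15)"
```

```text
pos [ 0.4532 -0.2673  0.0582] d mm [ 167.4 -167.   -93.4] units [ 4.19 -4.18 -2.33] head 12.46 tilt 0.79 zax [ 0.0066 -0.0122 -0.9999] F [ 0.27 -0.2  -4.29] T [0.053 0.011 0.007] w 0.125 t 7.05
roll units 3.994
```

Call:
play_rows:
  increments:
    - [0, 0, -0.3, 0.3]
    - [0, 0, -0.4, 0.45]
    - [0, 0, -0.4, 0.45]
    - [0, 0, -0.4, 0.45]
    - [0, 0, -0.4, 0.45]
    - [0, 0, -0.2, 0.45]
    - [0, 0, 0, 0.45]
    - [0, 0, 0, 0.45]
    - [0, 0, 0, 0.3]
    - [0, 0, 0, 0]
    - [0, 0, 0, 0]

```text
clock: 8.15
eef_pos: [0.4495, -0.2635, 0.14]
ee_rot: [0.992, -0.125, -0.0, 0.002]
wrist_force: [0.0, -1.0, -4.0]
gripper_width: 0.127
```

```bash
python3 -c "
from h import *
rel((.5831,-.056,.14),-15.1)"
```

```text
pos [ 0.4495 -0.2635  0.14  ] d mm [  78.  -234.2   -1.1] units [ 1.95 -5.85 -0.03] head -14.36 tilt 0.27 zax [-0.0014 -0.0045 -1.    ] F [ 0.03 -0.96 -4.  ] T [ 0.045  0.045 -0.007] w 0.127 t 8.15
roll units 0.107
```

Call:
play_rows:
  increments:
    - [0.08, -0.25, 0, 0]
    - [0.17, -0.5, 0, 0.03]
    - [0.17, -0.5, 0, 0.03]
    - [0.17, -0.5, 0, 0.03]
    - [0.17, -0.5, 0, 0.03]
    - [0.17, -0.5, 0, 0]
    - [0.17, -0.5, 0, 0]
    - [0.17, -0.5, 0, 0]
    - [0.17, -0.5, 0, 0]
    - [0.17, -0.5, 0, 0]
    - [0.08, -0.25, 0, 0]
    - [0, 0, 0, 0]

```text
clock: 9.35
eef_pos: [0.5713, -0.0724, 0.1366]
ee_rot: [0.992, -0.129, -0.002, 0.0]
wrist_force: [0.6, 0.5, -3.6]
gripper_width: 0.125
```

```bash
python3 -c "
from h import *
rel((.5831,-.056,.14),-15.1)"
```

```text
pos [ 0.5713 -0.0724  0.1366] d mm [  7.2 -18.9  -3.5] units [ 0.18 -0.47 -0.09] head -14.82 tilt 0.24 zax [-4.1e-03  4.0e-04 -1.0e+00] F [ 0.55  0.47 -3.55] T [-0.    -0.013 -0.009] w 0.125 t 9.35
roll units 0.04
```

Call:
play_rows:
  increments:
    - [0.05, -0.12, 0, 0.02]
    - [0.05, -0.12, 0, 0.02]
    - [0.05, -0.12, 0, 0]
    - [0.03, -0.1, 0, 0]
    - [0, 0, 0, 0]
    - [0, 0, 0, 0]

```text
clock: 9.95
eef_pos: [0.5828, -0.0573, 0.1362]
ee_rot: [0.991, -0.133, -0.003, 0.001]
wrist_force: [-0.6, 0.6, -3.9]
gripper_width: 0.125
```

```bash
python3 -c "
from h import *
rel((.5831,-.056,.14),-15.1)
for n in ('scene','top'):
    p,d=robot.grab_frame(n); np.savez(n+'2.npz',p=p,d=d)
    u,v=map(int,proj(n,(.58,-.06,.1))); c=p[max(0,v-50):v+50,max(0,u-65):u+65]
    cv2.imwrite(f'pics/{n}2.png',np.clip(1.5*cv2.resize(c,None,fx=6,fy=6,interpolation=2),0,255).astype(np.uint8))
    print(u,v)
"
```

```text
pos [ 0.5828 -0.0573  0.1362] d mm [-0.1 -1.3 -3.8] units [-0.   -0.03 -0.1 ] head -15.24 tilt 0.32 zax [-5.5e-03 -3.0e-04 -1.0e+00] F [-0.55  0.63 -3.88] T [-0.02  -0.029 -0.033] w 0.125 t 9.95
roll units -0.02
284 218
356 222
```

View pics/scene2.png

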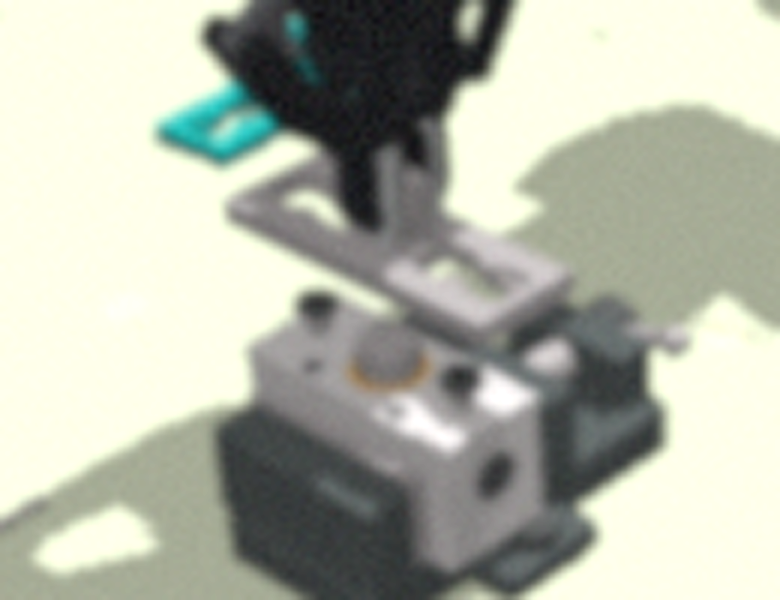

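View pics/top2.png

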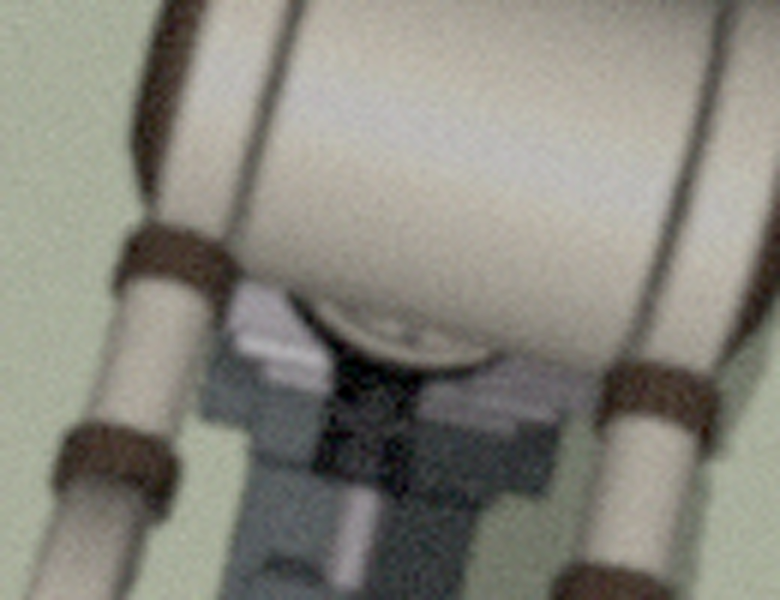

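```bash
python3 - <<'E'
from h import *
p=np.load("scene0.npz")["p"]; g=cv2.cvtColor(p,6)
x0,y0=205,180
m=np.zeros(g.shape,np.uint8); m[212:240,262:302]=(g[212:240,262:302]<70)
n,l,s,c=cv2.connectedComponentsWithStats(m)
for i in range(1,n):
    if s[i,4]>5: print("stud?",s[i],c[i],onz("scene",*c[i],.0876))
cv2.imwrite("pics/st0.png",np.clip(1.5*cv2.resize(p[208:250,255:315],None,fx=12,fy=12,interpolation=2),0,255).astype(np.uint8))
p=np.load("scene2.npz")["p"]
cv2.imwrite("pics/kp2.png",np.clip(1.6*cv2.resize(p[188:243,250:322],None,fx=11,fy=11,interpolation=2),0,255).astype(np.uint8)[:600])
E
```

```text
stud? [270 217   4   5  13] [271.53846154 218.69230769] [ 0.57571685 -0.09593975  0.0876    ]
stud? [294 230   4   5  17] [295.41176471 231.70588235] [ 0.59547327 -0.02665707  0.0876    ]
```

View pics/st0.png

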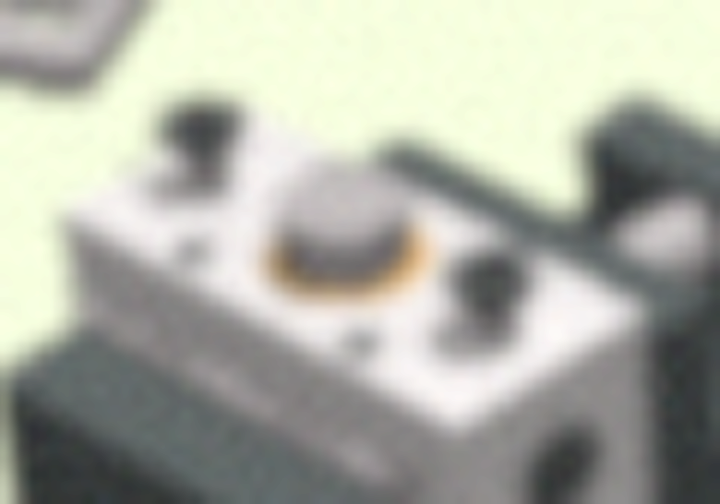

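View pics/kp2.png

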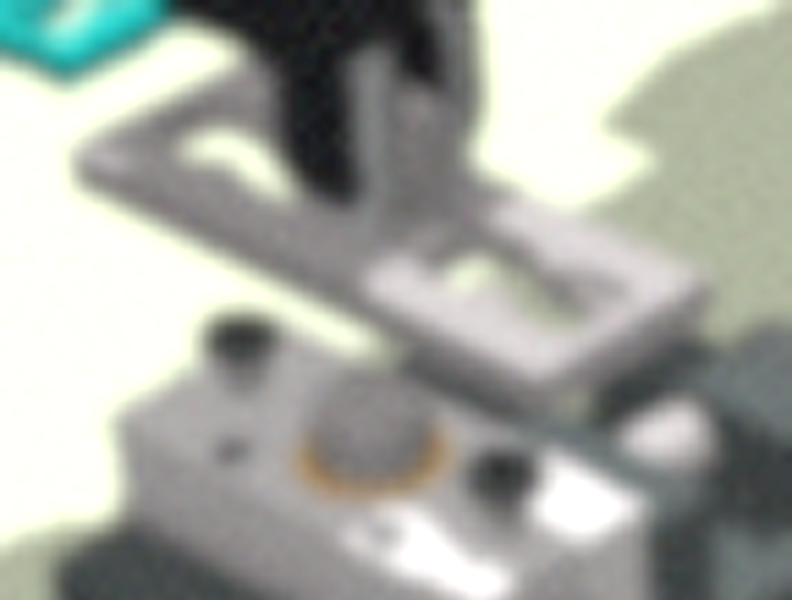

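```bash
python3 - <<'E'
from h import *
for z in (.129,.1317):
    C=[onz("scene",250+a/11-.45,188+b/11-.45,z) for a,b in((78,160),(545,382),(706,290))]
    print(z,np.round(C,4),[np.linalg.norm(C[1]-C[0]),np.linalg.norm(C[2]-C[1])])
    ctr=(C[0]+C[2])/2; print("centre",ctr,"head",np.degrees(np.arctan2(*(C[1]-C[0])[[1,0]]))-90)
# initial keeper in scene0
p=np.load("scene0.npz")["p"]
cv2.imwrite("pics/k0.png",np.clip(1.6*cv2.resize(p[190:222,213:273],None,fx=13,fy=13,interpolation=2),0,255).astype(np.uint8))
E
```

```text
0.129 [[ 0.5887 -0.12    0.129 ]
 [ 0.6159 -0.0044  0.129 ]
 [ 0.5776  0.0068  0.129 ]] [np.float64(0.11873861729183484), np.float64(0.03995750459979711)]
centre [ 0.58312254 -0.05656559  0.129     ] head -13.282082719261254
0.1317 [[ 0.5923 -0.1172  0.1317]
 [ 0.6194 -0.0023  0.1317]
 [ 0.5813  0.0089  0.1317]] [np.float64(0.11807483909321), np.float64(0.03973413227974043)]
centre [ 0.58680142 -0.05415245  0.1317    ] head -13.282082719261226
```

View pics/k0.png

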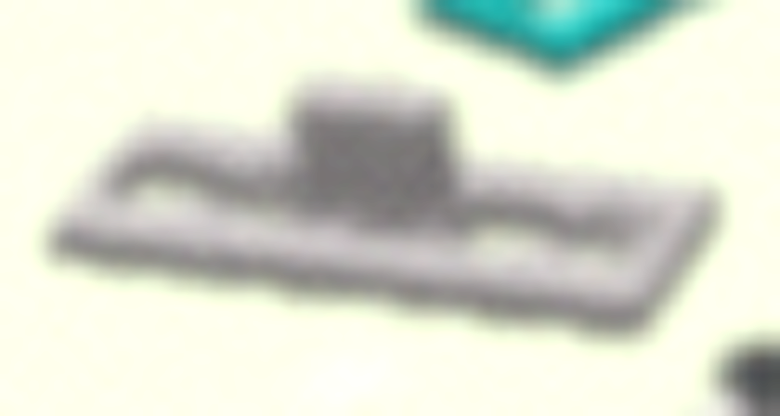

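Call:
play_rows:
  increments:
    - [0, -0.02, 0.15, 0]
    - [0, -0.02, 0.2, 0]
    - [0, 0, 0.2, 0]
    - [0, 0, 0.1, 0]
    - [0, 0, 0.05, 0]
    - [0, 0, 0, 0]
    - [0, 0, 0, 0]

```text
clock: 10.75
eef_pos: [0.582, -0.0558, 0.1045]
ee_rot: [0.991, -0.133, -0.004, 0.0]
wrist_force: [-0.8, -0.0, -3.9]
gripper_width: 0.127
```

```bash
cat > look.py <<'E'
from h import *
import sys
k=sys.argv[1]
rel((.5835,-.0552,.104),-15.2)
p,d=robot.grab_frame("scene"); np.savez(f"scene{k}.npz",p=p,d=d)
cv2.imwrite(f"pics/s{k}.png",np.clip(1.6*cv2.resize(p[185:245,248:322],None,fx=10,fy=10,interpolation=2),0,255).astype(np.uint8))
E
python3 look.py 3
```

```text
pos [ 0.582  -0.0558  0.1045] d mm [ 1.2 -1.   0.4] units [ 0.03 -0.02  0.01] head -15.29 tilt 0.44 zax [-7.7e-03  3.0e-04 -1.0e+00] F [-0.77 -0.04 -3.88] T [ 0.019 -0.036  0.016] w 0.127 t 10.75
roll units -0.012
```

View pics/s3.png

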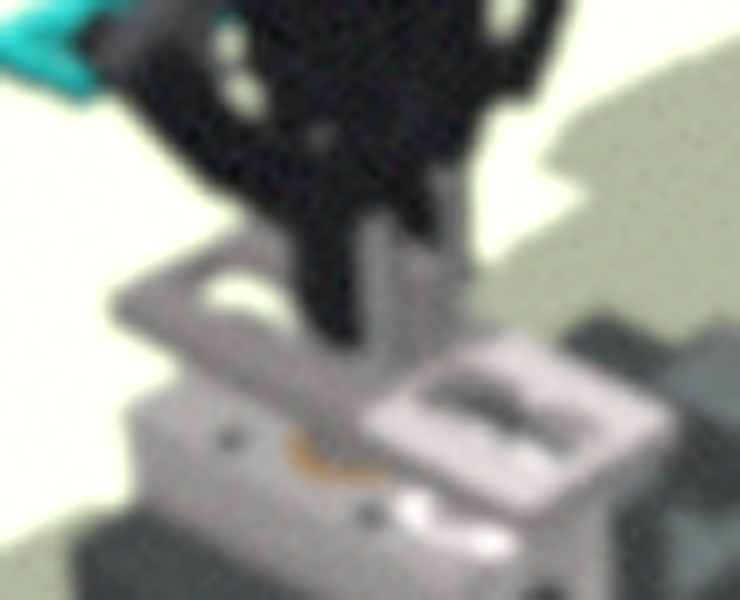

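Call:
play_rows:
  increments:
    - [0.03, -0.02, 0.02, 0]
    - [0, 0, 0.04, 0]
    - [0, 0, 0, 0]

```text
clock: 11.1
eef_pos: [0.5842, -0.0555, 0.1028]
ee_rot: [0.991, -0.133, -0.003, 0.0]
wrist_force: [-0.7, -0.2, -3.0]
gripper_width: 0.127
```

```bash
python3 -c "
from h import *
rel((.5833,-.0552,.1),-15.2)"
```

```text
pos [ 0.5842 -0.0555  0.1028] d mm [-0.9 -0.1  2.8] units [-0.02 -0.    0.07] head -15.28 tilt 0.34 zax [-6.e-03 -2.e-04 -1.e+00] F [-0.66 -0.25 -3.01] T [ 0.047  0.006 -0.051] w 0.127 t 11.1
roll units -0.012
```

Call:
play_rows:
  increments:
    - [-0.02, 0, 0.04, 0]
    - [0, 0, 0.04, 0]
    - [0, 0, 0, 0]

```text
clock: 11.4
eef_pos: [0.5835, -0.0553, 0.0996]
ee_rot: [0.991, -0.133, -0.003, 0.001]
wrist_force: [-0.0, -0.4, -3.6]
gripper_width: 0.124
```

```bash
python3 -c "
from h import *
rel((.5833,-.0552,.1),-15.2)"
```

```text
pos [ 0.5835 -0.0553  0.0996] d mm [-0.2 -0.1 -0.4] units [-0.   -0.   -0.01] head -15.28 tilt 0.32 zax [-5.6e-03 -3.0e-04 -1.0e+00] F [-0.02 -0.41 -3.62] T [ 0.029 -0.027 -0.037] w 0.124 t 11.4
roll units -0.012
```

Call:
play_rows:
  increments:
    - [0, 0, 0.03, 0]
    - [0, 0, 0, 0]

```text
clock: 11.6
eef_pos: [0.5836, -0.0553, 0.0991]
ee_rot: [0.991, -0.133, -0.003, 0.001]
wrist_force: [-2.0, -0.5, -1.4]
gripper_width: 0.13
```

Call:
play_rows:
  increments:
    - [0, 0, 0.03, 0]
    - [0, 0, 0, 0]

```text
clock: 11.8
eef_pos: [0.5838, -0.0553, 0.0988]
ee_rot: [0.991, -0.133, -0.003, 0.001]
wrist_force: [-2.2, -0.4, 1.0]
gripper_width: 0.124
```

Call:
play_rows:
  increments:
    - [0, 0, 0.03, 0]
    - [0, 0, 0, 0]

```text
clock: 12.0
eef_pos: [0.5838, -0.0554, 0.098]
ee_rot: [0.991, -0.133, -0.002, 0.001]
wrist_force: [-2.7, 0.5, 1.5]
gripper_width: 0.122
```

```bash
python3 -c "
from h import *
rel((.5833,-.0552,.1),-15.2)"
```

```text
pos [ 0.5838 -0.0554  0.098 ] d mm [-0.6 -0.  -2. ] units [-0.01 -0.   -0.05] head -15.27 tilt 0.3 zax [-5.1e-03 -7.0e-04 -1.0e+00] F [-2.68  0.49  1.5 ] T [ 0.059  0.367 -0.018] w 0.122 t 12.0
roll units -0.011
```

Call:
play_rows:
  increments:
    - [-0.025, 0, 0, 0]
    - [0, 0, 0, 0]

```text
clock: 12.2
eef_pos: [0.5838, -0.0554, 0.0987]
ee_rot: [0.991, -0.133, -0.001, 0.001]
wrist_force: [-1.9, 1.7, 0.4]
gripper_width: 0.129
```

```bash
python3 -c "
from h import *
rel((.5833,-.0552,.1),-15.2)"
```

```text
pos [ 0.5838 -0.0554  0.0987] d mm [-0.5 -0.  -1.3] units [-0.01 -0.   -0.03] head -15.27 tilt 0.17 zax [-0.0026 -0.0014 -1.    ] F [-1.93  1.68  0.4 ] T [ 0.023  0.449 -0.014] w 0.129 t 12.2
roll units -0.011
```

Call:
play_rows:
  increments:
    - [-0.01, 0, 0.05, 0]
    - [0, 0, 0, 0]

```text
clock: 12.4
eef_pos: [0.5838, -0.0554, 0.097]
ee_rot: [0.991, -0.133, -0.001, 0.001]
wrist_force: [-1.2, 0.9, 1.3]
gripper_width: 0.128
```

Call:
play_rows:
  increments:
    - [0, 0, 0.05, 0]
    - [0, 0, 0.02, 0]

```text
clock: 12.6
eef_pos: [0.5838, -0.0553, 0.0944]
ee_rot: [0.991, -0.133, -0.001, 0.001]
wrist_force: [-2.4, 0.7, 3.5]
gripper_width: 0.129
```

```bash
python3 -c "
from h import *
rel((.5833,-.0552,.1),-15.2)"
```

```text
pos [ 0.5838 -0.0553  0.0944] d mm [-0.6  0.  -5.6] units [-0.01  0.   -0.14] head -15.27 tilt 0.13 zax [-0.0015 -0.0018 -1.    ] F [-2.39  0.68  3.53] T [0.067 0.408 0.009] w 0.129 t 12.6
roll units -0.01
```

Call:
play_rows:
  increments:
    - [-0.02, 0, 0.06, 0]
    - [-0.01, 0, 0.06, 0]
    - [0, 0, 0.04, 0]

```text
clock: 12.9
eef_pos: [0.5839, -0.0553, 0.0894]
ee_rot: [0.991, -0.133, 0.001, 0.001]
wrist_force: [-4.5, 1.4, 7.4]
gripper_width: 0.126
```

```bash
python3 -c "
from h import *
rel((.5833,-.0552,.1),-15.2)"
```

```text
pos [ 0.5839 -0.0553  0.0894] d mm [ -0.6   0.1 -10.6] units [-0.01  0.   -0.27] head -15.26 tilt 0.17 zax [ 0.0013 -0.0027 -1.    ] F [-4.47  1.35  7.38] T [ 0.003  0.702 -0.081] w 0.126 t 12.9
roll units -0.009
```

Call:
play_rows:
  increments:
    - [-0.06, 0, 0.02, 0]
    - [-0.03, 0, 0.02, 0]

```text
clock: 13.1
eef_pos: [0.5837, -0.0553, 0.0899]
ee_rot: [0.991, -0.133, 0.005, 0.002]
wrist_force: [-1.4, 0.5, 6.2]
gripper_width: 0.124
```

```bash
python3 -c "
from h import *
rel((.5833,-.0552,.1),-15.2)"
```

```text
pos [ 0.5837 -0.0553  0.0899] d mm [ -0.3   0.  -10.1] units [-0.01  0.   -0.25] head -15.26 tilt 0.62 zax [ 0.0096 -0.0048 -0.9999] F [-1.41  0.54  6.16] T [0.069 0.339 0.007] w 0.124 t 13.1
roll units -0.009
```

Call:
play_rows:
  increments:
    - [0, 0, 0.06, 0]
    - [0, 0, 0.06, 0]

```text
clock: 13.3
eef_pos: [0.5839, -0.0551, 0.0869]
ee_rot: [0.991, -0.133, 0.005, 0.002]
wrist_force: [-6.2, 4.4, 17.5]
gripper_width: 0.128
```

Call:
play_rows:
  increments:
    - [0, 0, 0.06, 0]
    - [0, 0, 0.05, 0]

```text
clock: 13.5
eef_pos: [0.584, -0.0551, 0.0868]
ee_rot: [0.991, -0.132, 0.004, 0.002]
wrist_force: [-7.2, 2.2, 16.9]
gripper_width: 0.128
```

```bash
python3 -c "
from h import *
rel((.5833,-.0552,.1),-15.2)"
```

```text
pos [ 0.584  -0.0551  0.0868] d mm [ -0.5   0.3 -13.2] units [-0.01  0.01 -0.33] head -15.19 tilt 0.55 zax [ 0.0079 -0.0055 -1.    ] F [-7.23  2.23 16.91] T [ 0.041  1.637 -0.054] w 0.128 t 13.5
roll units 0.001
```

Call:
play_rows:
  increments:
    - [-0.03, 0.05, 0.05, 0]
    - [-0.03, 0.08, 0.045, 0]

```text
clock: 13.7
eef_pos: [0.5838, -0.0566, 0.0877]
ee_rot: [0.991, -0.132, 0.008, -0.001]
wrist_force: [0.1, 8.0, 12.5]
gripper_width: 0.125
```

```bash
python3 -c "
from h import *
rel((.5833,-.0552,.1),-15.2)"
```

```text
pos [ 0.5838 -0.0566  0.0877] d mm [ -0.6  -1.2 -12.3] units [-0.02 -0.03 -0.31] head -15.22 tilt 0.9 zax [ 1.580e-02 -7.000e-04 -9.999e-01] F [ 0.05  8.02 12.48] T [ 1.234  0.167 -0.061] w 0.125 t 13.7
roll units -0.004
```

Call:
play_rows:
  increments:
    - [-0.01, 0.12, 0.05, 0]
    - [-0.01, 0.12, 0.05, 0]

```text
clock: 13.9
eef_pos: [0.5842, -0.0617, 0.088]
ee_rot: [0.991, -0.133, 0.012, -0.005]
wrist_force: [0.3, 15.2, 13.5]
gripper_width: 0.126
```

```bash
python3 -c "
from h import *
rel((.5833,-.0552,.1),-15.2)"
```

```text
pos [ 0.5842 -0.0617  0.088 ] d mm [ -2.3  -6.1 -12. ] units [-0.06 -0.15 -0.3 ] head -15.25 tilt 1.45 zax [ 0.0247  0.0059 -0.9997] F [ 0.27 15.18 13.47] T [ 2.38   0.335 -0.069] w 0.126 t 13.9
roll units -0.008
```

Call:
play_rows:
  increments:
    - [0, -0.1, 0.03, 0]
    - [0, -0.1, 0.03, 0]

```text
clock: 14.1
eef_pos: [0.587, -0.0572, 0.088]
ee_rot: [0.991, -0.132, 0.013, -0.001]
wrist_force: [-3.9, -5.8, 8.1]
gripper_width: 0.123
```

```bash
python3 -c "
from h import *
rel((.5833,-.0552,.1),-15.2)"; python3 look.py 4
```

```text
pos [ 0.587  -0.0572  0.088 ] d mm [ -3.8  -1.1 -12.1] units [-0.1  -0.03 -0.3 ] head -15.17 tilt 1.48 zax [ 0.0258 -0.0013 -0.9997] F [-3.94 -5.79  8.07] T [-1.197  1.034 -0.016] w 0.123 t 14.1
roll units 0.005
pos [ 0.587  -0.0572  0.088 ] d mm [ -3.5  -1.1 -16. ] units [-0.09 -0.03 -0.4 ] head -15.17 tilt 1.48 zax [ 0.0258 -0.0013 -0.9997] F [-3.94 -5.79  8.07] T [-1.197  1.034 -0.016] w 0.123 t 14.1
roll units 0.005
```

View pics/s4.png

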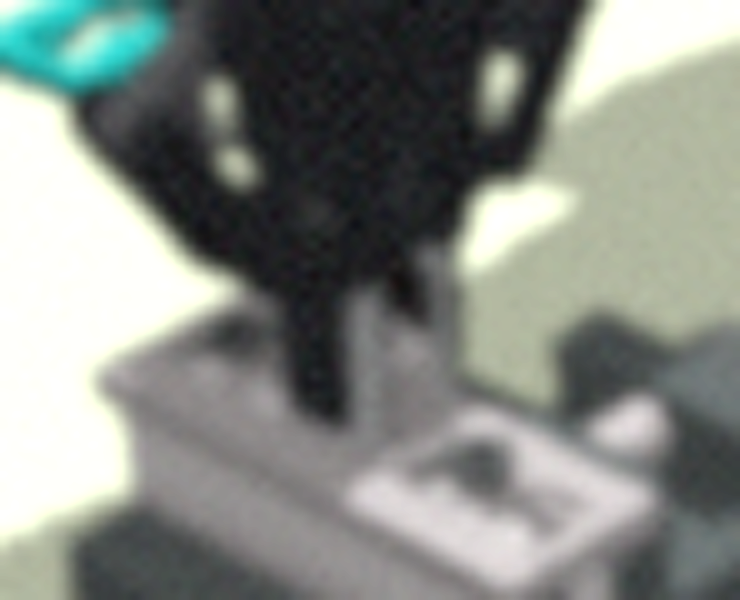

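Call:
play_rows:
  increments:
    - [-0.08, -0.04, 0.025, 0]
    - [-0.06, -0.02, 0.025, 0]

```text
clock: 14.35
eef_pos: [0.5869, -0.0569, 0.0888]
ee_rot: [0.991, -0.132, 0.019, 0.002]
wrist_force: [3.0, -1.8, 1.1]
gripper_width: 0.126
```

```bash
python3 -c "
from h import *
rel((.5833,-.0552,.1),-15.2)"
```

```text
pos [ 0.5869 -0.0569  0.0888] d mm [ -3.4  -0.7 -11.4] units [-0.09 -0.02 -0.28] head -15.13 tilt 2.19 zax [ 0.0372 -0.009  -0.9993] F [ 2.98 -1.85  1.1 ] T [-0.566 -0.474 -0.089] w 0.126 t 14.35
roll units 0.01
```

Call:
play_rows:
  increments:
    - [-0.2, -0.02, 0.04, 0]

```text
clock: 14.45
eef_pos: [0.5833, -0.0557, 0.089]
ee_rot: [0.991, -0.132, 0.024, 0.003]
wrist_force: [5.8, -1.7, 6.8]
gripper_width: 0.131
```

```bash
python3 -c "
from h import *
rel((.5833,-.0552,.1),-15.2)"
```

```text
pos [ 0.5833 -0.0557  0.089 ] d mm [  0.4  -0.5 -11. ] units [ 0.01 -0.01 -0.28] head -15.16 tilt 2.78 zax [ 0.047  -0.0123 -0.9988] F [ 5.78 -1.69  6.8 ] T [-0.459 -1.077  0.098] w 0.131 t 14.45
roll units 0.006
```

Call:
play_rows:
  increments:
    - [0.06, 0, 0.05, 0]
    - [0.06, 0, 0.05, 0]

```text
clock: 14.65
eef_pos: [0.5845, -0.0558, 0.0871]
ee_rot: [0.991, -0.132, 0.019, 0.002]
wrist_force: [-16.2, 3.2, 28.7]
gripper_width: 0.121
```

```bash
python3 -c "
from h import *
rel((.5833,-.0552,.1),-15.2)"
```

```text
pos [ 0.5845 -0.0558  0.0871] d mm [ -0.8  -0.2 -12.9] units [-0.02 -0.01 -0.32] head -15.15 tilt 2.22 zax [ 0.0374 -0.01   -0.9992] F [-16.17   3.16  28.74] T [ 0.207  3.446 -0.326] w 0.121 t 14.65
roll units 0.007
```

Call:
play_rows:
  increments:
    - [0.02, 0, 0.02, 0]
    - [0.02, 0, 0.03, 0]

```text
clock: 14.85
eef_pos: [0.5842, -0.0558, 0.0875]
ee_rot: [0.991, -0.132, 0.016, 0.003]
wrist_force: [-7.0, 1.5, 13.1]
gripper_width: 0.126
```

```bash
python3 -c "
from h import *
rel((.5833,-.0552,.1),-15.2)"
```

```text
pos [ 0.5842 -0.0558  0.0875] d mm [ -0.6  -0.3 -12.5] units [-0.01 -0.01 -0.31] head -15.14 tilt 1.89 zax [ 0.0316 -0.0094 -0.9995] F [-6.99  1.51 13.1 ] T [-0.126  1.344 -0.165] w 0.126 t 14.85
roll units 0.009
```

Call:
play_rows:
  increments:
    - [0.03, 0, 0.035, 0]
    - [0.03, 0, 0.035, 0]
    - [0.03, 0, 0.035, 0]
    - [0.03, 0, 0.035, 0]

```text
clock: 15.25
eef_pos: [0.5845, -0.0558, 0.087]
ee_rot: [0.991, -0.131, 0.009, 0.002]
wrist_force: [-8.9, 2.3, 16.2]
gripper_width: 0.125
```

```bash
python3 -c "
from h import *
rel((.5833,-.0552,.1),-15.2)"
```

```text
pos [ 0.5845 -0.0558  0.087 ] d mm [ -1.   -0.2 -13. ] units [-0.03 -0.01 -0.33] head -15.11 tilt 1.12 zax [ 0.018  -0.0074 -0.9998] F [-8.87  2.28 16.17] T [-0.074  1.947 -0.274] w 0.125 t 15.25
roll units 0.013
```

Call:
play_rows:
  increments:
    - [0.02, -0.02, 0.035, 0]
    - [0.02, -0.02, 0.035, 0]
    - [0.02, -0.02, 0.035, 0]
    - [0.02, -0.02, 0.035, 0]
    - [0.02, -0.02, 0.035, 0]

```text
clock: 15.75
eef_pos: [0.5845, -0.0559, 0.0868]
ee_rot: [0.991, -0.131, 0.002, 0.006]
wrist_force: [-9.5, -2.0, 16.1]
gripper_width: 0.123
```

```bash
python3 -c "
from h import *
rel((.5833,-.0552,.1),-15.2)"
```

```text
pos [ 0.5845 -0.0559  0.0868] d mm [ -1.3  -0.2 -13.2] units [-0.03 -0.   -0.33] head -15.07 tilt 0.76 zax [ 0.0031 -0.0129 -0.9999] F [-9.54 -1.95 16.09] T [-0.332  1.726 -0.162] w 0.123 t 15.75
roll units 0.018
```

Call:
play_rows:
  increments:
    - [0.02, -0.03, 0.035, 0]
    - [0.02, -0.03, 0.035, 0]
    - [0.01, -0.03, 0.035, 0]

```text
clock: 16.05
eef_pos: [0.5846, -0.0558, 0.087]
ee_rot: [0.991, -0.131, -0.001, 0.009]
wrist_force: [-7.3, -3.0, 14.5]
gripper_width: 0.13
```

Call:
play_rows:
  increments:
    - [-0.08, 0.15, 0.045, 0]

```text
clock: 16.15
eef_pos: [0.582, -0.0596, 0.087]
ee_rot: [0.991, -0.131, 0.001, 0.008]
wrist_force: [4.3, 6.7, 8.0]
gripper_width: 0.123
```

```bash
python3 -c "
from h import *
rel((.5833,-.0552,.1),-15.2)"
```

```text
pos [ 0.582  -0.0596  0.087 ] d mm [  0.1  -4.4 -13. ] units [ 0.   -0.11 -0.33] head -15.08 tilt 0.92 zax [ 0.     -0.016  -0.9999] F [4.27 6.66 7.99] T [ 1.047 -0.754  0.021] w 0.123 t 16.15
roll units 0.017
```

Call:
play_rows:
  increments:
    - [-0.02, 0.18, 0.055, 0]

```text
clock: 16.25
eef_pos: [0.5812, -0.0641, 0.087]
ee_rot: [0.991, -0.132, 0.003, 0.005]
wrist_force: [1.0, 12.7, 15.3]
gripper_width: 0.127
```

```bash
python3 -c "
from h import *
rel((.5833,-.0552,.1),-15.2)"
```

```text
pos [ 0.5812 -0.0641  0.087 ] d mm [ -0.2  -9.  -13.1] units [-0.01 -0.23 -0.33] head -15.12 tilt 0.72 zax [ 0.0047 -0.0116 -0.9999] F [ 1.01 12.75 15.25] T [ 1.819  0.036 -0.094] w 0.127 t 16.25
roll units 0.012
```

Call:
play_rows:
  increments:
    - [-0.03, 0.18, 0.045, 0]

```text
clock: 16.35
eef_pos: [0.5803, -0.0688, 0.0874]
ee_rot: [0.991, -0.132, 0.006, 0.003]
wrist_force: [2.2, 8.9, 11.0]
gripper_width: 0.129
```

```bash
python3 -c "
from h import *
rel((.5833,-.0552,.1),-15.2)"
```

```text
pos [ 0.5803 -0.0688  0.0874] d mm [ -0.5 -13.8 -12.7] units [-0.01 -0.34 -0.32] head -15.15 tilt 0.74 zax [ 0.0102 -0.0079 -0.9999] F [ 2.25  8.9  11.  ] T [ 1.427 -0.22  -0.05 ] w 0.129 t 16.35
roll units 0.008
```

Call:
play_rows:
  increments:
    - [-0.02, 0.18, 0.055, 0]

```text
clock: 16.45
eef_pos: [0.5798, -0.0733, 0.0875]
ee_rot: [0.991, -0.132, 0.008, 0.001]
wrist_force: [2.0, 11.2, 14.9]
gripper_width: 0.127
```

```bash
python3 -c "
from h import *
rel((.5833,-.0552,.1),-15.2)"
```

```text
pos [ 0.5798 -0.0733  0.0875] d mm [ -1.2 -18.3 -12.5] units [-0.03 -0.46 -0.31] head -15.18 tilt 0.92 zax [ 0.0156 -0.0038 -0.9999] F [ 2.   11.15 14.88] T [ 1.738  0.009 -0.058] w 0.127 t 16.45
roll units 0.004
```

Call:
play_rows:
  increments:
    - [-0.05, 0.16, 0.055, 0]

```text
clock: 16.55
eef_pos: [0.5789, -0.0769, 0.0879]
ee_rot: [0.991, -0.132, 0.011, -0.001]
wrist_force: [3.7, 8.7, 13.2]
gripper_width: 0.123
```

```bash
python3 -c "
from h import *
rel((.5833,-.0552,.1),-15.2)"
```

```text
pos [ 0.5789 -0.0769  0.0879] d mm [ -1.2 -22.2 -12. ] units [-0.03 -0.55 -0.3 ] head -15.22 tilt 1.27 zax [ 0.0222 -0.     -0.9998] F [ 3.69  8.67 13.18] T [ 1.659 -0.405 -0.053] w 0.123 t 16.55
roll units -0.003
```

Call:
play_rows:
  increments:
    - [-0.03, 0.11, 0.055, 0]

```text
clock: 16.65
eef_pos: [0.5789, -0.0772, 0.0879]
ee_rot: [0.991, -0.133, 0.013, -0.005]
wrist_force: [1.6, 19.8, 14.2]
gripper_width: 0.127
```

```bash
python3 -c "
from h import *
rel((.5833,-.0552,.1),-15.2)"
```

```text
pos [ 0.5789 -0.0772  0.0879] d mm [ -1.3 -22.6 -11.8] units [-0.03 -0.56 -0.29] head -15.3 tilt 1.65 zax [ 0.0278  0.0071 -0.9996] F [ 1.63 19.79 14.25] T [3.076e+00 3.000e-03 7.000e-03] w 0.127 t 16.65
roll units -0.014
```

Call:
play_rows:
  increments:
    - [-0.01, -0.06, 0.045, 0]

```text
clock: 16.75
eef_pos: [0.5796, -0.0758, 0.0879]
ee_rot: [0.991, -0.132, 0.014, -0.004]
wrist_force: [-7.4, -8.7, 10.8]
gripper_width: 0.123
```

```bash
python3 -c "
from h import *
rel((.5833,-.0552,.1),-15.2)"; python3 look.py 5
```

```text
pos [ 0.5796 -0.0758  0.0879] d mm [ -1.5 -20.9 -11.9] units [-0.04 -0.52 -0.3 ] head -15.23 tilt 1.66 zax [ 0.0287  0.0045 -0.9996] F [-7.4  -8.71 10.84] T [-1.688  1.347  0.099] w 0.123 t 16.75
roll units -0.004
pos [ 0.5796 -0.0758  0.0879] d mm [ -1.2 -21.  -15.9] units [-0.03 -0.53 -0.4 ] head -15.23 tilt 1.66 zax [ 0.0287  0.0045 -0.9996] F [-7.4  -8.71 10.84] T [-1.688  1.347  0.099] w 0.123 t 16.75
roll units -0.004
```

View pics/s5.png

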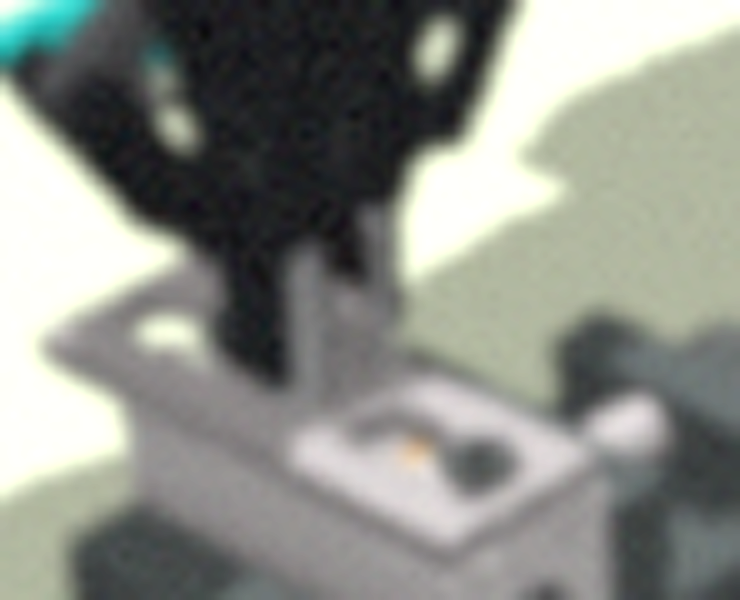

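Call:
play_rows:
  increments:
    - [-0.02, 0, 0, 0]

```text
clock: 16.9
eef_pos: [0.5795, -0.0756, 0.0889]
ee_rot: [0.991, -0.132, 0.015, -0.004]
wrist_force: [-0.5, -0.5, 5.6]
gripper_width: 0.125
```

Call:
play_rows:
  increments:
    - [0, 0, -0.03, 0]

```text
clock: 17.0
eef_pos: [0.5795, -0.0756, 0.0905]
ee_rot: [0.991, -0.132, 0.015, -0.004]
wrist_force: [0.5, 1.7, -0.6]
gripper_width: 0.125
```

```bash
python3 -c "
from h import *
rel((.5833,-.0552,.1),-15.2)"
```

```text
pos [ 0.5795 -0.0756  0.0905] d mm [ -1.4 -20.7  -9.3] units [-0.04 -0.52 -0.23] head -15.18 tilt 1.77 zax [ 0.0307  0.0035 -0.9995] F [ 0.53  1.73 -0.6 ] T [0.067 0.258 0.071] w 0.125 t 17.0
roll units 0.002
```

Call:
play_rows:
  increments:
    - [0, 0, -0.03, 0]

```text
clock: 17.1
eef_pos: [0.5794, -0.0754, 0.0909]
ee_rot: [0.991, -0.132, 0.015, -0.004]
wrist_force: [4.5, -0.6, -7.6]
gripper_width: 0.121
```

Call:
play_rows:
  increments:
    - [0, 0, -0.02, 0]
    - [0, 0, 0, 0]

```text
clock: 17.3
eef_pos: [0.5795, -0.0755, 0.0905]
ee_rot: [0.991, -0.132, 0.015, -0.004]
wrist_force: [1.4, -0.4, 1.4]
gripper_width: 0.128
```

```bash
python3 -c "
from h import *
rel((.5833,-.0552,.1),-15.2)"; python3 look.py 6
```

```text
pos [ 0.5795 -0.0755  0.0905] d mm [ -1.4 -20.7  -9.3] units [-0.03 -0.52 -0.23] head -15.18 tilt 1.82 zax [ 0.0317  0.0032 -0.9995] F [ 1.42 -0.39  1.42] T [-0.31  -0.138 -0.026] w 0.128 t 17.3
roll units 0.002
pos [ 0.5795 -0.0755  0.0905] d mm [ -1.  -20.8 -13.3] units [-0.03 -0.52 -0.33] head -15.18 tilt 1.82 zax [ 0.0317  0.0032 -0.9995] F [ 1.42 -0.39  1.42] T [-0.31  -0.138 -0.026] w 0.128 t 17.3
roll units 0.002
```

View pics/s6.png

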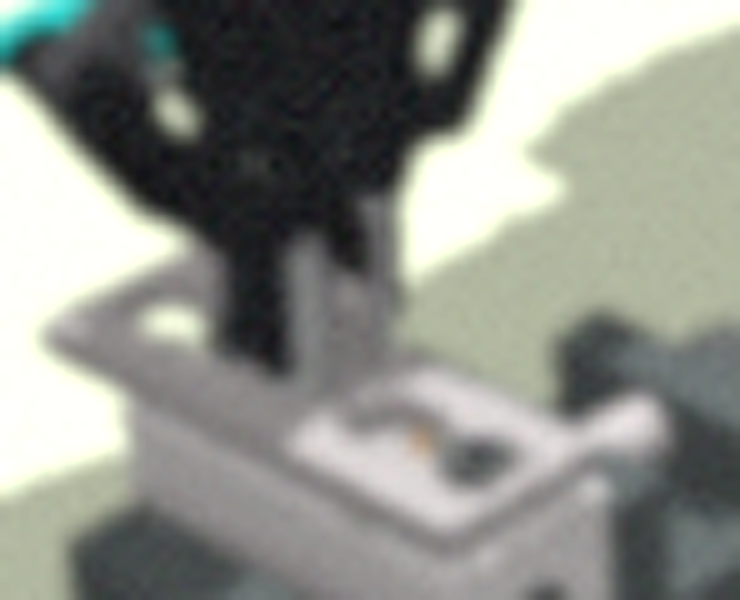

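Call:
play_rows:
  increments:
    - [0, 0, 0, 0]
    - [0, 0, 0, 0]
    - [0, 0, 0, 0]
  claw: -0.3

```text
clock: 17.65
eef_pos: [0.578, -0.0747, 0.0899]
ee_rot: [0.991, -0.132, 0.013, -0.005]
wrist_force: [-0.6, -1.1, -0.2]
gripper_width: 0.352
```

```bash
python3 look.py 7
```

```text
pos [ 0.578  -0.0747  0.0899] d mm [  0.5 -20.4 -13.8] units [ 0.01 -0.51 -0.35] head -15.21 tilt 1.63 zax [ 0.0279  0.0056 -0.9996] F [-0.64 -1.11 -0.22] T [-0.049  0.017  0.014] w 0.352 t 17.65
roll units -0.002
```

View pics/s7.png

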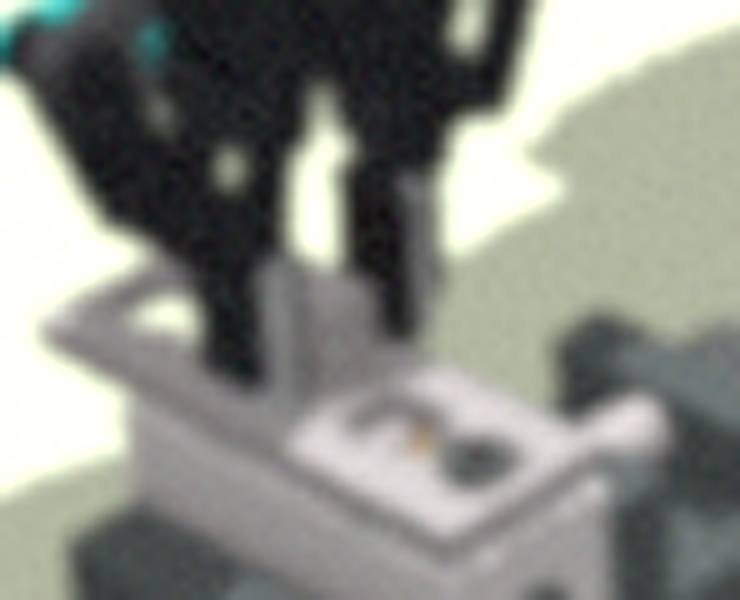

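Call:
play_rows:
  increments:
    - [0, 0, -0.15, 0]
    - [0, 0, -0.3, 0]
    - [0, 0, -0.5, 0]
    - [0, 0, -0.7, 0]
    - [0, 0, -0.7, 0]
    - [0, 0, -0.7, 0]
    - [0, 0, -0.3, 0]

```text
clock: 18.4
eef_pos: [0.5726, -0.0748, 0.2315]
ee_rot: [0.991, -0.132, 0.012, -0.005]
wrist_force: [0.7, 0.1, 0.8]
gripper_width: 0.352
```

Call:
play_rows:
  increments:
    - [-0.3, -0.5, 0, 0]
    - [-0.4, -0.8, 0, 0]
    - [-0.4, -0.8, 0, 0]
    - [-0.4, -0.8, 0, 0]
    - [-0.4, -0.8, 0, 0]
    - [-0.4, -0.8, 0, 0]
    - [-0.4, -0.8, 0, 0]
    - [-0.3, -0.5, 0, 0]
    - [0, 0, 0, 0]

```text
clock: 19.3
eef_pos: [0.5162, 0.1883, 0.2357]
ee_rot: [0.991, -0.134, 0.015, -0.005]
wrist_force: [-0.7, 0.1, 0.2]
gripper_width: 0.35
```

```bash
python3 look.py 8; python3 - <<'E'
from h import *
p,d=robot.grab_frame("top"); np.savez("top8.npz",p=p,d=d); cv2.imwrite("pics/topfull8.png",p)
c=p[185:265,310:410]; cv2.imwrite("pics/t8.png",np.clip(1.6*cv2.resize(c,None,fx=7,fy=7,interpolation=2),0,255).astype(np.uint8))
E
```

```text
pos [0.5162 0.1883 0.2357] d mm [125.8 218.6 132.6] units [3.14 5.46 3.31] head -15.43 tilt 1.81 zax [ 0.0311  0.0049 -0.9995] F [-0.74  0.08  0.23] T [-0.045  0.048 -0.016] w 0.35 t 19.3
roll units -0.033
```

View pics/s8.png

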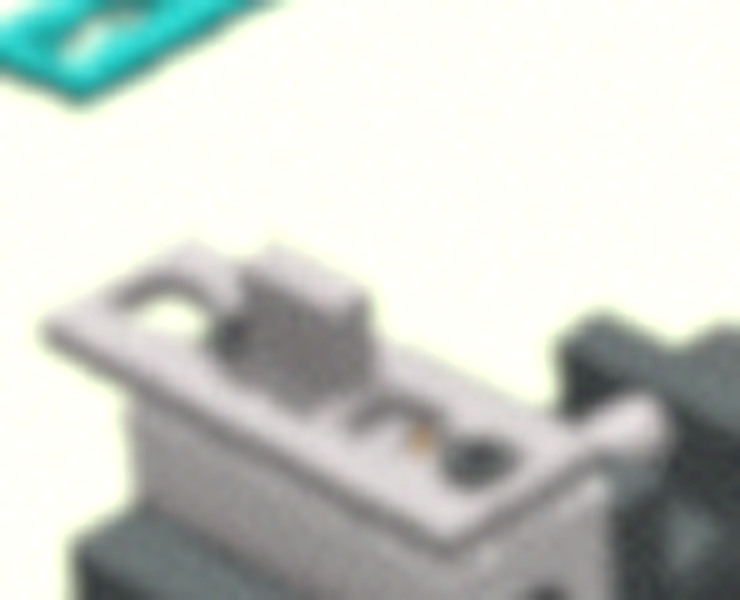

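View pics/t8.png

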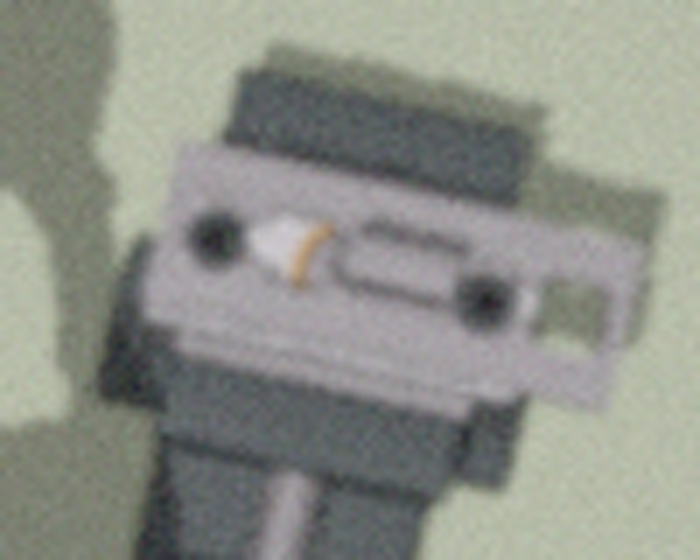

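View pics/topfull8.png

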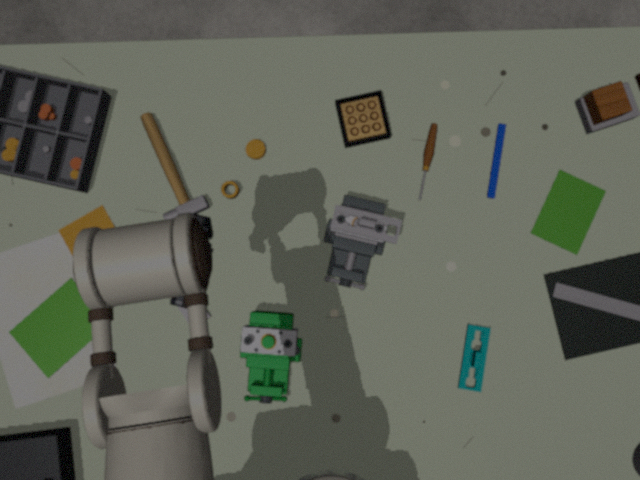

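```bash
python3 - <<'E'
from h import *
f=np.load("top8.npz");p,d=f["p"],f["d"]; W=world("top",d)
u0=np.array([.5803,-.0667]); yv=np.array([.2607,.9654]); xv=np.array([.9654,-.2607])
q=W[...,:2]-u0; ux=q@xv; uy=q@yv; Z=W[...,2]
b=np.load("top0.npz"); Z0=world("top",b["d"])[...,2]
for lo,hi in((-68,-60),(-58,-45),(-20,0),(20,30),(44,50)):
  for s,(a,c) in(("-x",(-20,-12)),("+x",(12,20))):
    k=(uy*1e3>lo)&(uy*1e3<hi)&(ux*1e3>a)&(ux*1e3<c)&(Z>.06)&(Z<.12); print(lo,hi,s,k.sum(),np.median(Z[k]).round(4),np.median(Z0[k]).round(4))
g=cv2.cvtColor(p,6)
m=np.zeros(g.shape,np.uint8); m[212:235,333:386]=g[212:235,333:386]<70
n,l,s,c=cv2.connectedComponentsWithStats(m)
for i in range(1,n):
    if s[i,4]>15: print(s[i],c[i],onz("top",*c[i],.0876))
E
```

```text
-68 -60 -x 20 0.0863 -0.0012
-68 -60 +x 19 0.0861 -0.0
-58 -45 -x 32 0.0862 0.0087
-58 -45 +x 32 0.0858 0.001
-20 0 -x 50 0.0859 0.0737
-20 0 +x 48 0.0862 0.0729
20 30 -x 23 0.0852 0.0727
20 30 +x 23 0.0856 0.0741
44 50 -x 14 0.0851 0.0737
44 50 +x 13 0.0868 0.0744
[372 212  13   3  27] [379.03703704 212.66666667] [ 0.59801121 -0.1020867   0.0876    ]
[337 215   8   8  49] [340.6122449  218.67346939] [ 0.58894655 -0.03211111  0.0876    ]
[375 224   8   8  52] [378.61538462 227.75      ] [ 0.5706006  -0.10045409  0.0876    ]
```

```bash
python3 -c "
from h import *
print(robot.hand_in())"
```

```text
the job is handed in; nothing more can be done
None
```

The keeper is on the unit with both stud heads in their sunk seats, holding the plunger in by itself. I handed the job in at about 19.4 s with the gripper well clear.

**What I did:** I gripped the bare steel keeper by its lug and lowered it over the studs. I pushed the plunger home until the plate met the deck, then slid it about 22 mm until the necks met the slot ends. I backed off 1.6 mm, let the spring lift it and released it.

**Last checks:**
- **Height:** the plate top reads about 0.086 m and is level to about 1 mm. Seated it should be 0.0866 m, and the deck itself reads about 0.5 mm low.
- **Studs:** the head positions are within about 1 mm of where they were at the start.
- **Other things:** the final top picture shows nothing else visibly moved. The arm covers part of the left side in it, including the strap and the hammer's head, so I could not check those. The arm passed high above that side.

**What went less smoothly:**
- The first slide stopped after about 6.5 mm. The keeper had crept about 2–3 mm sideways and the tool had tilted, so I think a neck met a slot mouth.
- I backed off, re-centred and levelled the tool by pressing the keeper on the deck, then slid again cleanly.
- The largest side forces at the wrist were about 20 N at the slot ends and 15–16 N at the first stop and during the levelling. The largest downward push was about 29 N. I could not tell how much of this the studs took.
- The two cameras disagreed by about 4 mm on absolute position, so I relied on relative positions and touch.

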